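Seat a gauge rod against the hidden stop of a V-groove comparator

ROBOT

A 6-joint arm with a two-finger parallel gripper is mounted at the origin on a cart in front of the work surface, level with it; the furniture and walls round the work are solid. World frame = base frame: x ahead of the robot, y to its left, z up, the work surface at z = 0. Lengths are in m, angles in rad, forces in N, time in s.
With the tool pointing down it reaches from about 0.15 to 0.775 m from the base axis. Payload 6.1 kg.
Tool frame: the origin (TCP) lies on the centre line of the jaws, within the pads' length; the fingertips stand finger_overhang ahead of it and the grasp point (between the pads) lies 3 mm ahead of it (finger_overhang is the distance from the TCP to the fingertips, in m); z points along the fingers, y is the line along which they close (so a half turn about z gives the same grasp; the last joint's range is limited). The gripper opens to 85 mm and grips with 20 to 120 N. Pads are 22 mm wide; open, the fingers measure 114 mm over their backs; the gripper's body (76 mm by 85 mm) begins 54 mm behind the grasp point. The pads swing forward as they close: fully open they stand 13 mm farther back than shut.
Start: joints at [-1.295, 0.126, -0.04, 1.405, 0, 1.571], TCP at [0.143, -0.505, 0.253] pointing down, gripper open.
Joint ranges: [-2.72, 2.72], [-0.95, 1.95], [-1.27, 1.35], [-1.78, 2.02], [-1.46, 1.47], [-3.14, 3.14]. Speed limits (rad/s): [2.39, 2.39, 3.01, 3.14, 3.14, 3.14].

INTERFACE

Orientations are given as a unit quaternion [x, y, z, w].
In Python, from cell import * gives the robot as it stands.
- The arm moves only by the tool send_rows, never from a script. Its argument "commands" is a list that holds one entry, the list of rows, each a list of 7 numbers: the shift along the tool's x, y, z in m, then the turn, a rotation vector about the tool's x, y, z in rad, then the opening, from 0 (shut) to 1 (fully open). A call has 1 to 5 rows; each row shifts and turns the commanded pose from where the row before left it, along the tool's axes as they then stand; what a row does not reach is not made up. A row lasts 1/12 s, in which the tool goes at most 41.7 mm and 7.16 degrees, less where a joint would pass 70% of its speed; a pose out of reach is approached as far as the arm can. A call is refused whole if a number of a shift passes 0.0417 or a number of a turn 0.125, either way. A call with a gripper value outside its range is refused whole. The fingers move at their own pace and stop on an object; "newtons" is the grip in N (left out, the last holds). Time passes only in rows, so rows that do not move let the fingers close. It gives the time, the measured TCP pose, the force, the opening and the grip force at its end, in the units of the state.
- get_obs(): the state, without advancing time (a new reading comes with each control period).
- camera(name): name is "scene" or "top"; returns the picture (480x640x3 uint8, red, green, blue); there is no depth.
- camera_model(name): a dict with "fovy" (degrees; the focal length in pixels is half the picture's height over the tangent of half this angle, whatever the lens; pixels are square), "cx", "cy" (the principal point, pixels), "k1" (the pictures are not rectified: a ray, as slopes to the right and down, at radius r is drawn at 1 + k1 r^2 times it, then the intrinsics apply), "R" (3x3) and "t" (3): a world point X has camera coordinates R X + t. Camera axes: x right, y down, z forward; pixel columns grow to the right and rows downward; lengths in m; the calibration is good to about 2 mm. A picture is of the moment at which its call begins. camera_model takes no time and is no camera call.
- close_job(): hands the job in; it is judged then, once.
Trained networks look in the newest picture that a camera, given by its name, has taken for a name from the list of things; names that differ only in an ending like _2 or _b are one class to them, and where a whole thing is asked for, a point or a joint stands for the part that bears it (a point fixed in the world has none). Each returns a list of dicts, best first, with "p" (0 to 1); they miss things now and then, are a little off and sometimes report something else, mostly with a low value. They report only what shows in the picture. A call takes as long as a camera call. They do not tell look-alikes from the thing itself.
- spot_in(target, camera): "point" ([row, column] in pixels, amid what is visible of it).
- outline_of(target, camera): "pixels" (480x640 bool, what is visible of it) and "point" ([row, column] in pixels, amid what is visible of it).
- pinpoint(target, camera): "point" ([row, column] in pixels: a listed point, or the origin of a listed thing).
The state is a dict: "clock": time; "joint_pos": joint angles; "joint_vel": joint speeds; "joint_efforts": joint torques, N m; "tool_pos": TCP position; "ee_rot": TCP orientation; "wrist_force": force on the tool from outside, world axes, zero at the start; "torque": the same for the moment, N m; "opening": finger opening in m; "gripper_force": force on a finger pad.
Only numpy, scipy, OpenCV 4.12 (cv2) and the standard library are available. Lean on these libraries where they do the work, as an engineer would, in place of code of your own. Each camera call takes 0.05 s, during which the arm holds its last target. There are 200 camera calls.

TASK

Take the steel gauge rod from its rest, lay it in the V-groove of the comparator, and slide it gently along, under the sprung hold-down and into the blue gauge head, until its end bears firmly on the stop inside: press it home with about 8 N for half a second (never more than 12 N on the stop), then let go so that it stays lying in the groove with its end touching the stop. Leave the other things on the bench where they are.

Things in the scene. Friction and masses are not known exactly. Their poses are not given: they have to be found in the camera images.
- rod: steel gauge rod with hemispherical ends and two red rings: 24 mm dia, 200 mm long over its ends, about 0.25 kg, both ends alike (either may lead). Origin at its middle on its axis; its x axis runs along the rod. At the start it lies level in rod_rest, its axis 49 mm above the bench.
- rod_rest: fixed black rest. Origin under the middle of its 150x60x8 mm base; x along the lying rod. Two V posts (10 mm long in x, 30 mm wide, tops 41 mm above the bench) stand at x = -55 and +55 mm; between them the rod is free all round, 41 mm from its axis down to the base.
- comparator: fixed length comparator. Origin on the bench; x runs along the V-groove TOWARDS the gauge head, z up. Grey base x = -185 to 135 mm, 100 mm wide, 12 mm thick. Aluminium V rail x = -170 to 55 mm, 21 mm wide at its top (z = 47 mm), with a 90 degree groove 18 mm wide on y = 0; 8 mm of a lying rod's lower half stands above the rail, so it can be held there with the fingertips at the rail's top.
- groove (a point): point on the axis of a rod lying home in the groove: comparator x = -85, y = 0, z = 55 mm; same axes as the comparator. A rod laid with its middle here lies wholly short of the hold-down.
- holddown_point (a point): where the sprung white hold-down roller bears on a passing rod's top: comparator x = 36, z = 67 mm. Its dark bridge spans x = 27 to 45 mm, is 62 mm wide and 109 mm tall. The roller's underside rests 1.5 mm lower than a rod's top; the round rod end lifts it when slid along. It presses with about 1 N; sliding the held rod takes 1 to 8 N, more if pressed down, varying with hidden friction.
- gauge_head: blue tunnel at the rail's end, fixed to the comparator: 66 mm long, 46 wide, top 81 mm above the bench. Origin on the bench under its open mouth (comparator x = 62 mm), x into the tunnel. Inside, out of sight, is the end stop, a flat brass disc on the groove's axis, all that the rod can touch there. See mouth.
- mouth (a point): centre of the tunnel's mouth, on the groove's axis, 55 mm above the bench, x into the tunnel. The stop's face is set differently each time, anywhere from 10 to 40 mm beyond this point, and its depth is not reported: it must be felt. The stop is sprung: it gives 1 mm per 4 N, at most 5 mm (20 N), then is solid.
- beaker: bystander: clear glass beaker, 56x61x68 mm; origin at the centre of its underside
- amber_vial: bystander: amber glass vial with black cap, 21 mm dia, 51 mm tall; origin at the centre of its underside
- pe_bottle: bystander: white plastic bottle with white cap, 39 mm dia, 119 mm tall; origin at the centre of its underside
- timer: bystander: white lab timer lying flat, 66x62x19 mm; origin at the centre of its underside
- marker: bystander: white marker pen with red cap lying flat, 13x130x14 mm; origin at the centre of its underside
Not all that is in view belongs to the job. Leave any green or yellow look-alike of the rod alone.

How it is judged:
By the outcome, as a careful person would: the job done as asked, in the order asked, and still so for the second after the job is handed in, with the robot touching nothing.
It also fails if it takes over 64 s, if anything falls off the work surface, if the arm or the gripper's body presses on something with over 40 N, if the wrist force passes 120 N, or if a joint passes its speed limit or range.

## Working session

There is one attempt and no reset: what is moved stays moved. The work goes in short steps, Python scripts to look and compute and a tool call to move; the robot and the scene stay as the last step left them, time stands still between calls to the robot, and variables do not carry over. Pictures are saved under pics/ and viewed, at most 10 in all, crops included, and the job is handed in when it is done.

Besides the shell and the picture viewer there is one more tool, called as name([rows], argument=value, ...), one row to a line, values as JSON. send_rows: Moves the arm, as the interface text tells. Its arguments: {"type":"object","properties":{"commands":{"type":"array"},"newtons":{"type":"number"}},"required":["commands"]}

```bash
mkdir -p pics; cat > h.py <<'E'
from cell import *
import numpy as np, cv2
from scipy.spatial.transform import Rotation as Ro
def ray(cam,p):
    m=camera_model(cam);f=240/np.tan(np.radians(m["fovy"])/2)
    d=np.array([(p[1]-m["cx"])/f,(p[0]-m["cy"])/f]);u=d.copy()
    for _ in range(30):u=d/(1+m["k1"]*(u@u))
    R=np.array(m["R"]);return -R.T@np.array(m["t"]),R.T@np.r_[u,1]
def onz(cam,p,z):
    c,d=ray(cam,p);return c+d*(z-c[2])/d[2]
def proj(cam,X):
    m=camera_model(cam);f=240/np.tan(np.radians(m["fovy"])/2)
    q=np.array(m["R"])@np.array(X)+np.array(m["t"]);u=q[:2]/q[2];u=u*(1+m["k1"]*(u@u))
    return np.array([m["cy"]+f*u[1],m["cx"]+f*u[0]])
def pic(cam,name):
    a=camera(cam);cv2.imwrite("pics/"+name,a[...,::-1]);return a
E
python3 - <<'E'
from h import *
np.set_printoptions(precision=4,suppress=True)
o=get_obs();print(o)
for c in("scene","top"):
    pic(c,c+"0.png");m=camera_model(c);print(c,-np.array(m["R"]).T@np.array(m["t"]),m["fovy"])
    for n in("rod","rod_rest","groove","holddown_point","mouth","gauge_head","comparator"):
        z={"rod":.049,"groove":.055,"holddown_point":.067,"mouth":.055}.get(n,0)
        for r in pinpoint(n,c)[:3]:print(c,n,np.round(r["p"],2),np.round(r["point"],1),onz(c,r["point"],z))
E
```

```text
{'clock': 0.0, 'joint_pos': array([-1.295 ,  0.1264, -0.0406,  1.4054,  0.    ,  1.5708]), 'joint_vel': array([ 0.0026, -0.0003,  0.0002, -0.0009,  0.0008, -0.0003]), 'joint_efforts': array([ -0.0004, -43.5913,  35.2927,   0.0172,  -0.    ,  -0.    ]), 'tool_pos': array([ 0.1429, -0.5048,  0.2525]), 'ee_rot': array([ 0.9905,  0.1374, -0.0001, -0.0008]), 'wrist_force': array([0.3432, 1.3526, 0.2297]), 'torque': array([-0.0327,  0.0416, -0.0073]), 'gripper_force': 0.0, 'opening': 0.08537854230553892}
scene [-0.1819  1.0226  0.8485] 46.93749878779427
scene rod 0.88 [228.5 370.9] [ 0.4339 -0.3321  0.049 ]
scene rod 0.58 [202.3 362.2] [ 0.5399 -0.4818  0.049 ]
scene rod 0.42 [193.2 420.6] [ 0.4019 -0.6551  0.049 ]
scene rod_rest 0.93 [244.4 369.2] [ 0.4306 -0.32    0.    ]
scene rod_rest 0.71 [285.3 236.7] [0.636  0.0683 0.    ]
scene groove 0.74 [256.4 266.6] [ 0.6011 -0.0234  0.055 ]
scene holddown_point 0.76 [276.5 241.6] [0.5856 0.1059 0.067 ]
scene mouth 0.64 [286.3 234.5] [0.5849 0.1365 0.055 ]
scene mouth 0.62 [258.2 268.7] [ 0.5907 -0.0188  0.055 ]
scene gauge_head 0.92 [299.7 233.3] [0.6024 0.1248 0.    ]
scene comparator 0.71 [289.6 250.3] [0.5928 0.0652 0.    ]
scene comparator 0.19 [256.  267.1] [ 0.6554 -0.0986  0.    ]
top [ 0.0893 -0.1673  1.756 ] 49.62088664057861
top rod 0.82 [280.  366.7] [ 0.4284 -0.3403  0.049 ]
top rod 0.79 [275.1 478.3] [ 0.4066 -0.7202  0.049 ]
top rod 0.56 [239.3 418.8] [ 0.5518 -0.5358  0.049 ]
top groove 0.7 [244.6 265.1] [ 0.5836 -0.0099  0.055 ]
top groove 0.37 [217.2 340.6] [ 0.6557 -0.2765  0.055 ]
top holddown_point 0.86 [245.8 227.9] [0.5885 0.1155 0.067 ]
top mouth 0.84 [248.  225.4] [0.5851 0.1264 0.055 ]
top gauge_head 0.91 [250.8 227.4] [0.5902 0.1294 0.    ]
top comparator 0.89 [250. 243.] [0.5876 0.0742 0.    ]
```

View pics/scene0.png

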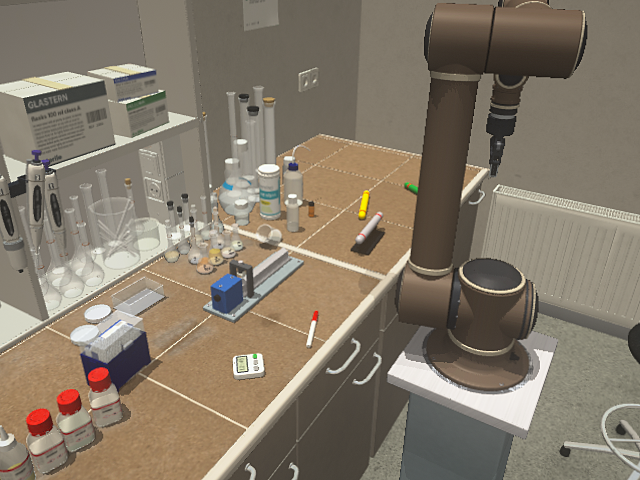

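View pics/top0.png

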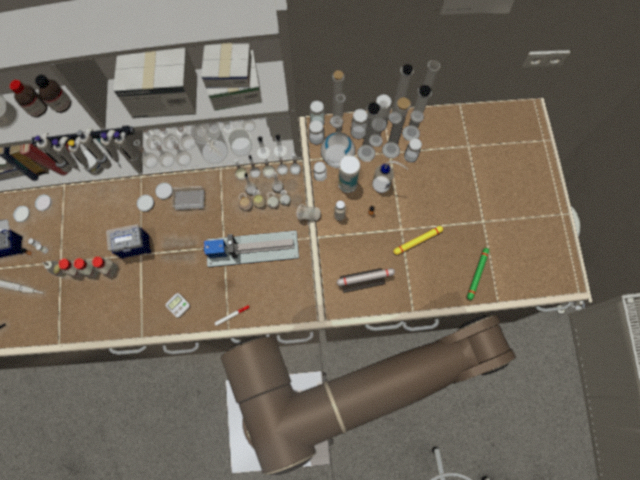

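The candidates in the top picture are the steel rod with red rings at (280,367), a yellow rod at (239,419) and a green rod at (275,479). By the description I choose the steel one. Next I'll refine the axes and check that choice in a crop.

```bash
python3 - <<'E'
from h import *
np.set_printoptions(precision=4,suppress=True)
ims={}
for c in("scene","top"):
    ims[c]=pic(c,c+"1.png")
    for n,z in(("rod",.049),("rod_rest",.008),("comparator",.012),("gauge_head",.081)):
        for r in outline_of(n,c)[:2]:
            ys,xs=np.nonzero(r["pixels"])
            if len(ys)<20: continue
            P=np.array([onz(c,(y,x),z)[:2] for y,x in zip(ys,xs)])
            b=cv2.minAreaRect((P*1000).astype(np.float32))
            m=P.mean(0);w,v=np.linalg.eigh(np.cov((P-m).T));v=v[:,1]
            print(c,n,round(r["p"],2),np.array(r["point"]).round(),len(ys),"mean",m,"ang",np.degrees(np.arctan2(v[1],v[0])).round(1),"rect",np.round(b[0],1),np.round(b[1],1),round(b[2],1))
a=cv2.resize(ims["top"][215:305,195:405],None,fx=3.8,fy=3.8,interpolation=cv2.INTER_CUBIC)
b=cv2.resize(ims["scene"][205:325,200:395],None,fx=4,fy=4,interpolation=cv2.INTER_CUBIC)
cv2.imwrite("pics/cropt.png",a[...,::-1]);cv2.imwrite("pics/crops.png",b[...,::-1])
E
```

```text
scene rod 0.57 [228. 372.] 334 mean [ 0.4423 -0.3355] ang 96.2 rect [ 441.9 -339.2] [ 34.2 220.7] 5.6
scene rod 0.49 [206. 365.] 188 mean [ 0.5299 -0.4698] ang 111.9 rect [ 531.2 -473.4] [ 22.9 209. ] 21.9
scene rod_rest 0.56 [244. 371.] 392 mean [ 0.4326 -0.3129] ang 91.4 rect [ 439.4 -325.1] [ 60.8 162.8] 6.1Traceback (most recent call last):
  File "<stdin>", line 10, in <module>
  File "h.py", line 10, in onz
    c,d=ray(cam,p);return c+d*(z-c[2])/d[2]
        ~~~^^^^^^^
  File "h.py", line 5, in ray
    m=camera_model(cam);f=240/np.tan(np.radians(m["fovy"])/2)
ValueError: time passes only in moves, steps and waits
```

```bash
sed -i 's/^def ray/_cm={}\n_camera_model=camera_model\ndef camera_model(n):\n    if n not in _cm:_cm[n]=_camera_model(n)\n    return _cm[n]\ndef ray/' h.py; python3 - <<'E'
from h import *
np.set_printoptions(precision=4,suppress=True)
ims={}
for c in("scene","top"):
    ims[c]=pic(c,c+"1.png")
    for n,z in(("rod",.049),("comparator",.012),("gauge_head",.081)):
        for r in outline_of(n,c)[:1]:
            ys,xs=np.nonzero(r["pixels"])
            if len(ys)<20: continue
            P=np.array([onz(c,(y,x),z)[:2] for y,x in zip(ys,xs)])
            b=cv2.minAreaRect((P*1000).astype(np.float32))
            m=P.mean(0);w,v=np.linalg.eigh(np.cov((P-m).T));v=v[:,1]
            print(c,n,round(r["p"],2),np.array(r["point"]).round(),len(ys),"mean",m,"ang",np.degrees(np.arctan2(v[1],v[0])).round(1),"rect",np.round(b[0],1),np.round(b[1],1),round(b[2],1))
a=cv2.resize(ims["top"][215:305,195:405],None,fx=3.8,fy=3.8,interpolation=cv2.INTER_CUBIC)
b=cv2.resize(ims["scene"][205:325,200:395],None,fx=4,fy=4,interpolation=cv2.INTER_CUBIC)
cv2.imwrite("pics/cropt.png",a[...,::-1]);cv2.imwrite("pics/crops.png",b[...,::-1])
E
```

```text
scene rod 0.66 [188. 411.] 83 mean [ 0.4465 -0.6807] ang 134.2 rect [ 445.2 -681.3] [39.  83.6] 60.2
scene comparator 0.78 [286. 246.] 3423 mean [0.5996 0.0584] ang 91.7 rect [622.5  33.5] [182.6 357.2] 1.0
scene gauge_head 0.81 [291. 227.] 988 mean [0.558 0.199] ang 126.5 rect [559.7 198.7] [ 76.6 157.8] 37.9
top rod 0.87 [274. 479.] 351 mean [ 0.4127 -0.7194] ang 151.2 rect [ 414.  -720.1] [ 23.4 189.3] 61.0
top comparator 0.86 [251. 247.] 2550 mean [0.5867 0.0458] ang 88.9 rect [591.6  47.3] [331.9 111.3] 89.8
top gauge_head 0.79 [246. 212.] 385 mean [0.5801 0.1616] ang 74.8 rect [579.5 162.1] [78.6 64.6] 89.2
```

View pics/cropt.png

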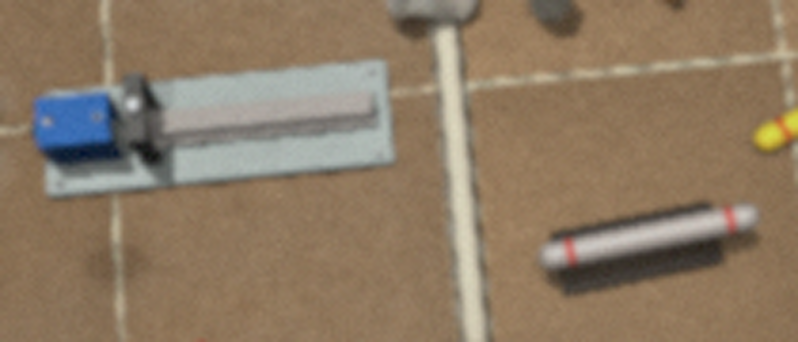

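View pics/crops.png

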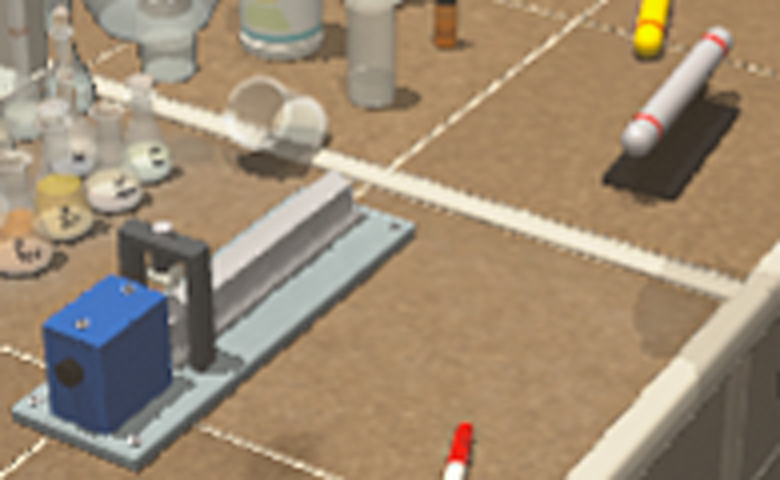

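The crops confirm the steel rod with red rings: its ends are at about (282,337) and (271,394) in the top picture, and the yellow rod is to its right. The comparator base corners show clearly in both crops, so I'll fit both poses from those.

```bash
cat > fit.py <<'E'
from h import *
from scipy.optimize import least_squares
np.set_printoptions(precision=4,suppress=True)
T=lambda x,y:("top",((y+.5)/3.8-.5+215,(x+.5)/3.8-.5+195))
S=lambda x,y:("scene",((y+.5)/4-.5+205,(x+.5)/4-.5+200))
obs=[(T(386,62),(-.185,-.05,.012)),(T(394,162),(-.185,.05,.012)),(T(48,196),(.135,.05,.012)),
 (S(413,226),(-.185,.05,.012)),(S(137,462),(.135,.05,.012)),(S(13,408),(.135,-.05,.012)),
 (S(103,375),(.128,.023,.081)),(S(44,326),(.128,-.023,.081)),(S(170,295),(.062,.023,.081)),(S(112,275),(.062,-.023,.081))]
def W(p,X):
    c,s=np.cos(p[2]),np.sin(p[2]);return [p[0]+c*X[0]-s*X[1],p[1]+s*X[0]+c*X[1],X[2]]
# comparator x ~ +y world, so comparator y ~ -x world
def res(p):return np.concatenate([proj(c,W(p,(x,-y if 1 else y,z)))-np.array(q) for (c,q),(x,y,z) in obs])
for sg in(1,-1):
    def res(p):return np.concatenate([proj(c,W(p,(x,sg*y,z)))-np.array(q) for (c,q),(x,y,z) in obs])
    r=least_squares(res,[.588,.07,1.55],loss="soft_l1");print(sg,r.x,np.degrees(r.x[2]),r.cost);print(r.fun.reshape(-1,2).round(1).tolist())
# rod: segment image, back-project ends
for c,(y0,y1,x0,x1) in(("top",(255,300,325,405)),("scene",(205,250,345,390))):
    a=cv2.imread(f"pics/{c}1.png")[y0:y1,x0:x1].astype(int)
    m=((a.min(2)>120)|((a[...,2]-a[...,1]>60)&(a[...,2]>150)&(abs(a[...,1]-a[...,0])<30))).astype(np.uint8)
    n,l,st,_=cv2.connectedComponentsWithStats(m);k=1+st[1:,4].argmax();ys,xs=np.nonzero(l==k)
    b=cv2.minAreaRect(np.c_[xs+x0,ys+y0].astype(np.float32));(cx,cy),(w,h),an=b
    an=np.radians(an if w>h else an+90);L,Wd=max(w,h),min(w,h);u=np.array([np.cos(an),np.sin(an)])
    e=[np.array([cx,cy])+s*u*L/2 for s in(-1,1)];E=[onz(c,(p[1],p[0]),.049) for p in e]
    d=E[1]-E[0];print(c,len(ys),np.array(e),L,Wd,"ends",E[0],E[1],"mid",(E[0]+E[1])/2,"len",np.linalg.norm(d),np.degrees(np.arctan2(d[1],d[0])))
E
python3 fit.py
```

```text
1 [0.5876 0.0673 1.5749] 90.2379011759079 7.51580288119651
[[-0.9, -0.4], [0.2, 0.1], [0.4, -0.4], [-0.4, 1.4], [-0.1, 0.3], [0.5, -0.5], [-6.6, -0.1], [-0.1, -0.3], [0.3, 0.2], [-0.0, 0.1]]
-1 [0.5321 0.0727 1.369 ] 78.43941702310468 236.73671273694916
[[53.1, -1.1], [-1.4, 0.1], [-19.4, 0.8], [-1.1, -0.1], [-10.9, -20.6], [20.0, 36.8], [-9.0, -5.0], [10.9, 22.2], [-0.1, -0.6], [12.1, 26.3]]
top 317 [[393.3462 270.7308]
 [337.     282.    ]] 57.462032318115234 5.4912519454956055 ends [ 0.451  -0.4337  0.049 ] [ 0.4315 -0.2404  0.049 ] mid [ 0.4412 -0.337   0.049 ] len 0.19424522647635692 95.76298013791482
scene 251 [[380.4822 211.5808]
 [356.7986 240.837 ]] 37.64086151123047 7.032215595245361 ends [ 0.4586 -0.452   0.049 ] [ 0.4353 -0.2418  0.049 ] mid [ 0.4469 -0.3469  0.049 ] len 0.21143508710238396 96.3250286226928
```

```bash
python3 -c "
from h import *
print(finger_overhang)"; ls; sed -i '/S(103,375)/s/(S(103,375),(.128,.023,.081)),//' fit.py; python3 fit.py | head -1
```

```text
0.022
fit.py
h.py
pics
1 [0.5879 0.0669 1.5736] 90.16298972293328 1.7536899833994604
```

send_rows([
  [[0,0,0,0,0,-0.125,1],[0,0,0,0,0,-0.125,1],[0,0,0,0,0,-0.125,1],[0,0,0,0,0,-0.125,1],[0,0,0,0,0,-0.125,1]],
])

```text
clock: 1.77
tool_pos: [0.1429, -0.5051, 0.2533]
ee_rot: [0.899, 0.438, 0.0, -0.0]
wrist_force: [-0.5, 0.3, -0.6]
opening: 0.0853
gripper_force: 0.0
```

send_rows([
  [[0,0,0,0,0,-0.125,1],[0,0,0,0,0,-0.125,1],[0,0,0,0,0,-0.125,1],[0,0,0,0,0,-0.125,1],[0,0,0,0,0,-0.125,1]],
])

```text
clock: 2.18
tool_pos: [0.143, -0.5051, 0.2533]
ee_rot: [0.721, 0.693, 0.0, 0.0]
wrist_force: [0.8, 0.0, -0.0]
opening: 0.0853
gripper_force: 0.0
```

send_rows([
  [[0,0,0,0,0,-0.125,1],[0,0,0,0,0,-0.025,1],[0,0,0,0,0,0,1]],
])

```text
clock: 2.43
tool_pos: [0.1429, -0.5051, 0.2533]
ee_rot: [0.67, 0.743, -0.0, 0.0]
wrist_force: [-0.2, 0.1, -0.5]
opening: 0.0853
gripper_force: 0.0
```

send_rows([
  [[0.012,0.035,0.011,0,0,0,1],[0.012,0.035,0.011,0,0,0,1],[0.012,0.035,0.011,0,0,0,1],[0.012,0.035,0.011,0,0,0,1],[0.012,0.035,0.011,0,0,0,1]],
])

```text
clock: 2.85
tool_pos: [0.312, -0.4263, 0.198]
ee_rot: [0.671, 0.742, -0.0, 0.0]
wrist_force: [0.3, -0.0, 0.4]
opening: 0.0855
gripper_force: 0.0
```

send_rows([
  [[0.012,0.035,0.011,0,0,0,1],[0.012,0.035,0.011,0,0,0,1],[0.012,0.035,0.011,0,0,0,1],[0.009,0.035,0.011,0,0,0,1],[0,0,0,0,0,0,1]],
])

```text
clock: 3.27
tool_pos: [0.4495, -0.3647, 0.1515]
ee_rot: [0.668, 0.744, 0.001, -0.001]
wrist_force: [-0.1, -0.0, -0.1]
opening: 0.0854
gripper_force: 0.0
```

```bash
python3 - <<'E'
from h import *
np.set_printoptions(precision=4,suppress=True)
o=get_obs();print(o["clock"],o["tool_pos"],o["ee_rot"],o["joint_pos"])
a=pic("scene","scene2.png");b=cv2.resize(a[150:270,310:430],None,fx=5,fy=5,interpolation=cv2.INTER_CUBIC);cv2.imwrite("pics/crop2.png",b[...,::-1])
E
```

```text
3.2667 [ 0.4495 -0.3647  0.1515] [ 0.6682  0.7439  0.0009 -0.001 ] [-0.6826  0.2461 -0.1167  1.2099  0.0019  0.7811]
```

View pics/crop2.png

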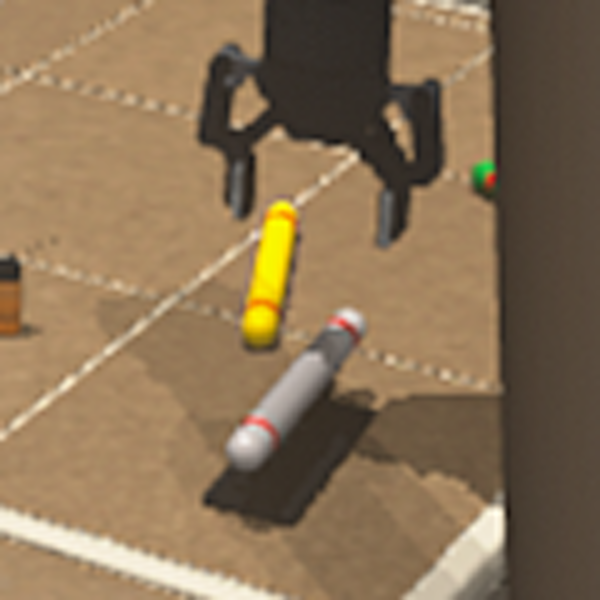

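The picture shows the steel rod clear in its rest from crop (232,455) to (362,318), with the open gripper square above its far half. I'll lower and grip.

send_rows([
  [[-0.002,-0.001,0.02,0,0,0,1],[-0.002,-0.001,0.02,0,0,0,1],[-0.001,-0.001,0.02,0,0,0,1],[0,0,0.015,0,0,0,1],[0,0,0.0125,0,0,0,1]],
])

```text
clock: 3.73
tool_pos: [0.4415, -0.3733, 0.0658]
ee_rot: [0.67, 0.742, -0.0, -0.001]
wrist_force: [0.0, -0.5, -0.5]
opening: 0.0852
gripper_force: 0.0
```

send_rows([
  [[0,0,0,0,0,0,0.5],[0,0,0,0,0,0,0.4],[0,0,0,0,0,0,0.3],[0,0,0,0,0,0,0.2],[0,0,0,0,0,0,0.1]],
], newtons=40)

```text
clock: 4.15
tool_pos: [0.4432, -0.3735, 0.068]
ee_rot: [0.669, 0.743, 0.0, 0.001]
wrist_force: [2.9, -0.5, 2.2]
opening: 0.0254
gripper_force: 3.8
```

send_rows([
  [[0,0,0,0,0,0,0],[0,0,0,0,0,0,0],[0,0,0,0,0,0,0]],
])

```text
clock: 4.4
tool_pos: [0.4442, -0.3736, 0.0683]
ee_rot: [0.669, 0.743, 0.001, 0.002]
wrist_force: [4.3, 0.6, 6.4]
opening: 0.022
gripper_force: 42.2
```

The opening is 22 mm and the tool is being pushed up, so the pads are gripping above the widest line. I'll reopen, centre it, go 8 mm lower and regrip.

send_rows([
  [[0,0,0,0,0,0,0.6],[0,0,0,0,0,0,0.6],[0,0,0,0,0,0,0.6]],
])

```text
clock: 4.65
tool_pos: [0.442, -0.3727, 0.0663]
ee_rot: [0.669, 0.743, -0.0, -0.001]
wrist_force: [-0.5, 0.4, 0.1]
opening: 0.0512
gripper_force: 0.0
```

send_rows([
  [[0,0.003,0.003,0,0,0,0.6],[0,0,0.003,0,0,0,0.6],[0,0,0,0,0,0,0.6]],
])

```text
clock: 4.9
tool_pos: [0.4453, -0.3723, 0.0596]
ee_rot: [0.669, 0.743, -0.0, -0.001]
wrist_force: [-0.2, -0.1, -0.7]
opening: 0.0512
gripper_force: 0.0
```

send_rows([
  [[0,0,0.002,0,0,0,0.5],[0,0,0,0,0,0,0.35],[0,0,0,0,0,0,0.2],[0,0,0,0,0,0,0.1],[0,0,0,0,0,0,0]],
])

```text
clock: 5.32
tool_pos: [0.4445, -0.3727, 0.0586]
ee_rot: [0.669, 0.743, -0.001, -0.001]
wrist_force: [-5.0, 0.0, 2.7]
opening: 0.0229
gripper_force: 39.2
```

send_rows([
  [[0,0,0,0,0,0,0],[0,0,0,0,0,0,0]],
])

```text
clock: 5.48
tool_pos: [0.4444, -0.3727, 0.0586]
ee_rot: [0.669, 0.743, -0.001, -0.001]
wrist_force: [-4.3, -0.9, 2.1]
opening: 0.0227
gripper_force: 39.2
```

send_rows([
  [[0,0,-0.01,0,0,0,0],[0,0,-0.02,0,0,0,0],[0,0,-0.03,0,0,0,0],[0,0,-0.03,0,0,0,0],[0,0,0,0,0,0,0]],
])

```text
clock: 5.9
tool_pos: [0.4482, -0.3744, 0.1557]
ee_rot: [0.669, 0.743, 0.0, 0.005]
wrist_force: [0.3, 0.4, -0.7]
opening: 0.0228
gripper_force: 39.6
```

```bash
python3 - <<'E'
from h import *
np.set_printoptions(precision=4,suppress=True)
o=get_obs();print(o["clock"],o["tool_pos"],o["ee_rot"],o["opening"],o["wrist_force"],o["torque"])
a=pic("scene","scene3.png");b=cv2.resize(a[150:270,310:430],None,fx=5,fy=5,interpolation=cv2.INTER_CUBIC);cv2.imwrite("pics/crop3.png",b[...,::-1])
E
```

```text
5.9 [ 0.4482 -0.3744  0.1557] [0.669  0.7433 0.0005 0.0049] 0.02278474191532769 [ 0.3403  0.418  -0.6664] [-0.1439 -0.1451  0.0037]
```

View pics/crop3.png

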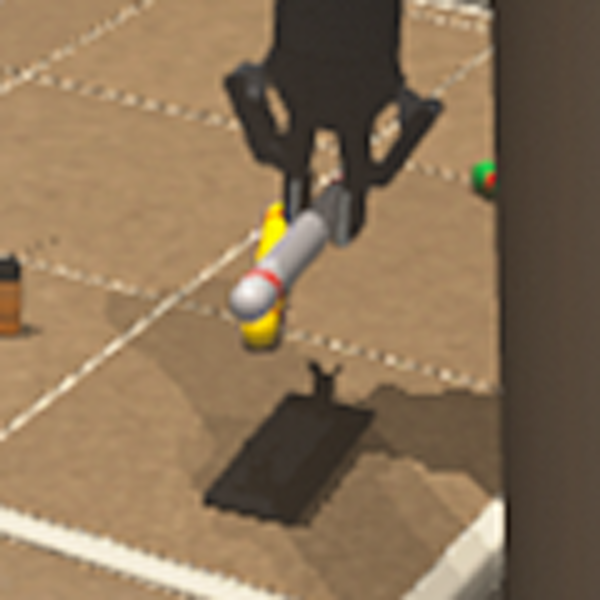

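The rod is held level, leading tip at crop (240,300), and the rest is empty. Now I'll carry it to above the groove.

send_rows([
  [[0.01,0,0,0,0,0.05,0],[0.02,0,0,0,0,0.051,0],[0.03,0,0,0,0,0,0],[0.03,0,0,0,0,0,0],[0.03,0,0,0,0,0,0]],
])

```text
clock: 6.37
tool_pos: [0.4426, -0.2514, 0.1475]
ee_rot: [0.706, 0.708, 0.0, -0.001]
wrist_force: [0.3, -0.4, -2.6]
opening: 0.0223
gripper_force: 39.5
```

send_rows([
  [[0.03,0.01,0,0,0,0,0],[0.03,0.02,0,0,0,0,0],[0.03,0.02,0,0,0,0,0],[0.03,0.02,0,0,0,0,0],[0.03,0.02,0,0,0,0,0]],
])

```text
clock: 6.78
tool_pos: [0.5328, -0.1006, 0.1479]
ee_rot: [0.706, 0.709, -0.0, -0.001]
wrist_force: [0.3, -0.8, -3.1]
opening: 0.0227
gripper_force: 39.6
```

send_rows([
  [[0.02,0.02,0,0,0,0,0],[0.02,0.02,0,0,0,0,0],[0.01,0.01,0,0,0,0,0],[0,0,0,0,0,0,0],[0,0,0,0,0,0,0]],
])

```text
clock: 7.2
tool_pos: [0.582, -0.0519, 0.1476]
ee_rot: [0.705, 0.709, -0.001, -0.001]
wrist_force: [-0.4, -0.4, -2.3]
opening: 0.0227
gripper_force: 39.7
```

```bash
python3 - <<'E'
from h import *
np.set_printoptions(precision=4,suppress=True)
o=get_obs();print(o["clock"],o["tool_pos"],o["ee_rot"],o["opening"],o["wrist_force"])
a=pic("scene","scene4.png");b=cv2.resize(a[185:325,200:340],None,fx=4.2,fy=4.2,interpolation=cv2.INTER_CUBIC);cv2.imwrite("pics/crop4.png",b[...,::-1])
t=pic("top","top4.png")
for c in("scene","top"):
  for r in outline_of("rod",c)[:3]:print(c,r["p"],r["point"])
E
```

```text
7.2 [ 0.582  -0.0519  0.1476] [ 0.7053  0.709  -0.0008 -0.0007] 0.02274935369818677 [-0.4191 -0.411  -2.251 ]
scene 0.71 [206.0, 363.6]
scene 0.7 [240.4, 261.9]
scene 0.53 [188.5, 412.7]
top 0.87 [240.8, 418.9]
top 0.77 [274.4, 480.1]
top 0.36 [248.6, 213.4]
```

View pics/crop4.png

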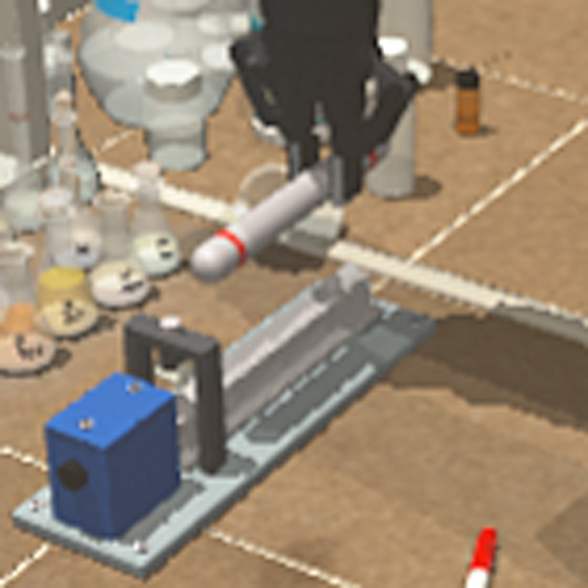

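```bash
python3 - <<'E'
from h import *
S=lambda x,y:((y+.5)/4.2-.5+185,(x+.5)/4.2-.5+200)
print("lead cap centre",onz("scene",S(212,258),.138),"ring",onz("scene",S(233,246),.138),"bottle-side ring",onz("scene",S(376,158),.138))
# predicted rail features: rail top end edges, groove centre line
for x,y,z in((-.170,0,.047),(-.170,.0105,.047),(-.170,-.0105,.047),(0,0.0105,.047)):
    c,s=np.cos(1.5740),np.sin(1.5740);X=[.5878+c*x-s*y,.067+s*x+c*y,z];p=proj("scene",X);print(x,y,((p[1]-200+.5)*4.2-.5).round(),((p[0]-185+.5)*4.2-.5).round())
E
```

```text
lead cap centre [0.58399227 0.0670608  0.138     ] ring [0.58199184 0.04869182 0.138     ] bottle-side ring [ 0.57213693 -0.09351094  0.138     ]
-0.17 0 366.0 265.0
-0.17 0.0105 379.0 269.0
-0.17 -0.0105 353.0 261.0
0 0.0105 228.0 387.0
```

send_rows([
  [[0,0.005,0.015,0,0,0,0],[0,0,0.02,0,0,0,0],[0,0,0.02,0,0,0,0],[0,0,0.015,0,0,0,0],[0,0,0,0,0,0,0]],
])

```text
clock: 7.82
tool_pos: [0.5848, -0.053, 0.0756]
ee_rot: [0.706, 0.708, -0.002, -0.002]
wrist_force: [-0.9, -0.2, -2.3]
opening: 0.0227
gripper_force: 39.6
```

send_rows([
  [[0,0,0.002,0,0,0,0],[0,0,0.002,0,0,0,0],[0,0,0.002,0,0,0,0],[0,0,0.002,0,0,0,0],[0,0,0,0,0,0,0]],
])

```text
clock: 8.23
tool_pos: [0.5877, -0.0523, 0.0712]
ee_rot: [0.706, 0.708, 0.0, 0.0]
wrist_force: [-0.8, -0.0, -2.6]
opening: 0.0224
gripper_force: 39.6
```

send_rows([
  [[0,0,0.0015,0,0,0,0],[0,0,0.0015,0,0,0,0],[0,0,0.0,0,0,0,0]],
])

```text
clock: 8.48
tool_pos: [0.5881, -0.0522, 0.0683]
ee_rot: [0.706, 0.709, 0.0, 0.001]
wrist_force: [1.7, -0.9, -1.1]
opening: 0.0224
gripper_force: 40.5
```

send_rows([
  [[0,0,0.001,0,0,0,0],[0,0,0.0,0,0,0,0]],
])

```text
clock: 8.65
tool_pos: [0.5883, -0.0522, 0.0673]
ee_rot: [0.706, 0.709, 0.001, 0.001]
wrist_force: [3.1, -0.6, 0.2]
opening: 0.0224
gripper_force: 40.5
```

send_rows([
  [[0,0,0.001,0,0,0,0],[0,0,0.0,0,0,0,0]],
])

```text
clock: 8.82
tool_pos: [0.5883, -0.0522, 0.0662]
ee_rot: [0.706, 0.708, 0.001, 0.001]
wrist_force: [4.6, -0.2, 0.5]
opening: 0.0223
gripper_force: 40.6
```

The V wall is pushing the rod towards +x, so I'll shift 2 mm that way and keep lowering.

send_rows([
  [[0,0.002,0,0,0,0,0],[0,0,0.001,0,0,0,0],[0,0,0,0,0,0,0]],
])

```text
clock: 9.07
tool_pos: [0.5897, -0.0522, 0.0649]
ee_rot: [0.706, 0.709, 0.0, 0.0]
wrist_force: [2.5, 0.4, 1.1]
opening: 0.0228
gripper_force: 40.1
```

send_rows([
  [[0,0,0.001,0,0,0,0],[0,0,0,0,0,0,0]],
])

```text
clock: 9.23
tool_pos: [0.5897, -0.0521, 0.0647]
ee_rot: [0.706, 0.708, 0.0, 0.0]
wrist_force: [0.7, 0.3, 6.5]
opening: 0.0228
gripper_force: 40.7
```

send_rows([
  [[0,0,-0.001,0,0,0,0.32],[0,0,0,0,0,0,0.35],[0,0,0,0,0,0,0.35]],
])

```text
clock: 9.48
tool_pos: [0.5888, -0.0522, 0.0643]
ee_rot: [0.706, 0.709, -0.0, -0.001]
wrist_force: [-0.7, 0.7, 0.0]
opening: 0.0298
gripper_force: 0.0
```

send_rows([
  [[0,0,0,0,0,0,0.2],[0,0,0,0,0,0,0],[0,0,0,0,0,0,0],[0,0,0,0,0,0,0]],
])

```text
clock: 9.82
tool_pos: [0.5897, -0.0522, 0.0647]
ee_rot: [0.706, 0.708, 0.0, 0.0]
wrist_force: [3.1, -0.1, -1.0]
opening: 0.0222
gripper_force: 40.9
```

```bash
python3 - <<'E'
from h import *
np.set_printoptions(precision=4,suppress=True)
o=get_obs();print(o["clock"],o["tool_pos"],o["ee_rot"],o["opening"],o["wrist_force"],o["torque"])
a=pic("scene","scene5.png");b=cv2.resize(a[185:325,200:340],None,fx=4.2,fy=4.2,interpolation=cv2.INTER_CUBIC);cv2.imwrite("pics/crop5.png",b[...,::-1])
E
```

```text
9.8167 [ 0.5897 -0.0522  0.0647] [0.7057 0.7085 0.0001 0.0001] 0.02221891184918032 [ 3.1119 -0.1055 -0.9591] [ 0.0077 -0.5356  0.0019]
```

View pics/crop5.png

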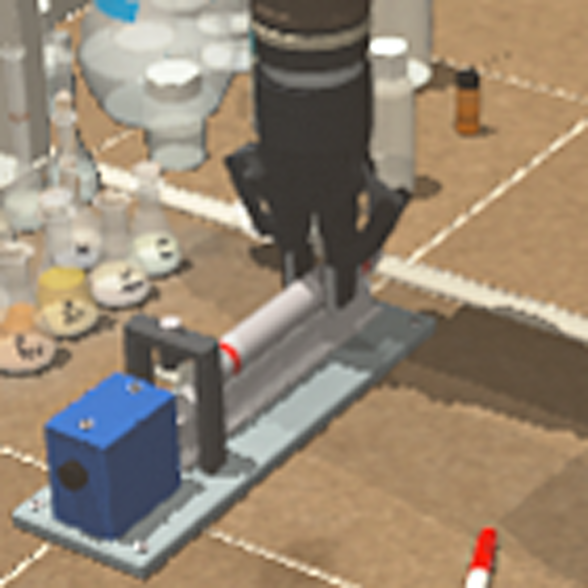

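The rod lies in the groove, its lead ring at crop (230,357), just short of the bridge. I'll start sliding.

send_rows([
  [[0.001,0.001,0,0,0,0,0],[0.002,0,0,0,0,0,0],[0.002,0,0,0,0,0,0],[0.002,0,0,0,0,0,0],[0.002,0,0,0,0,0,0]],
])

```text
clock: 10.28
tool_pos: [0.5898, -0.0432, 0.0646]
ee_rot: [0.706, 0.708, -0.001, -0.0]
wrist_force: [-2.2, -2.6, 2.8]
opening: 0.0221
gripper_force: 41.1
```

send_rows([
  [[0.002,0,0,0,0,0,0],[0.002,0,0,0,0,0,0],[0.002,0,0,0,0,0,0],[0.002,0,0,0,0,0,0],[0.002,0,0,0,0,0,0]],
])

```text
clock: 10.7
tool_pos: [0.5899, -0.0331, 0.0647]
ee_rot: [0.706, 0.709, -0.0, -0.0]
wrist_force: [-3.2, -4.4, 2.4]
opening: 0.0223
gripper_force: 41.1
```

send_rows([
  [[0.001,0,0,0,0,0,0],[0.001,0,0,0,0,0,0],[0.002,0,0,0,0,0,0],[0.002,0,0,0,0,0,0],[0.002,0,0,0,0,0,0]],
])

```text
clock: 11.12
tool_pos: [0.5898, -0.0255, 0.0647]
ee_rot: [0.706, 0.708, -0.001, 0.0]
wrist_force: [-3.6, -6.2, 2.4]
opening: 0.0221
gripper_force: 41.1
```

send_rows([
  [[0.001,-0.001,0,0,0,0,0],[0.002,0,0,0,0,0,0],[0.002,0,0,0,0,0,0],[0.002,0,0,0,0,0,0],[0.002,0,0,0,0,0,0]],
])

```text
clock: 11.53
tool_pos: [0.5897, -0.0159, 0.0648]
ee_rot: [0.706, 0.709, 0.0, 0.0]
wrist_force: [1.5, -2.3, -1.0]
opening: 0.0226
gripper_force: 40.7
```

send_rows([
  [[0.002,0,0,0,0,0,0],[0.002,0,0,0,0,0,0],[0.002,0,0,0,0,0,0],[0.002,0,0,0,0,0,0],[0.002,0,0,0,0,0,0]],
])

```text
clock: 11.95
tool_pos: [0.5895, -0.006, 0.0649]
ee_rot: [0.706, 0.709, 0.0, 0.0]
wrist_force: [1.7, -3.0, -1.6]
opening: 0.0222
gripper_force: 40.8
```

send_rows([
  [[0.001,0,0,0,0,0,0],[0.001,0,0,0,0,0,0],[0.001,0,0,0,0,0,0],[0.001,0,0,0,0,0,0],[0.001,0,0,0,0,0,0]],
])

```text
clock: 12.37
tool_pos: [0.5894, -0.0012, 0.0649]
ee_rot: [0.706, 0.708, 0.0, 0.0]
wrist_force: [2.1, -3.8, -2.2]
opening: 0.0228
gripper_force: 40.8
```

send_rows([
  [[0.001,0,0,0,0,0,0],[0.001,0,0,0,0,0,0],[0.001,0,0,0,0,0,0],[0.0005,0,0,0,0,0,0],[0.0005,0,0,0,0,0,0]],
])

```text
clock: 12.78
tool_pos: [0.5894, 0.0028, 0.0649]
ee_rot: [0.706, 0.709, 0.0, 0.0]
wrist_force: [3.6, -2.2, -1.1]
opening: 0.0224
gripper_force: 40.9
```

send_rows([
  [[0.0005,0,0,0,0,0,0],[0.0005,0,0,0,0,0,0],[0.0005,0,0,0,0,0,0],[0.0005,0,0,0,0,0,0],[0,0,0,0,0,0,0]],
])

```text
clock: 13.2
tool_pos: [0.5894, 0.0049, 0.065]
ee_rot: [0.706, 0.709, 0.0, 0.0]
wrist_force: [3.4, -2.9, -0.2]
opening: 0.0224
gripper_force: 40.9
```

send_rows([
  [[0.0005,0.0005,0,0,0,0,0],[0.0005,0,0,0,0,0,0],[0.0005,0,0,0,0,0,0],[0.0005,0,0,0,0,0,0],[0.0005,0,0,0,0,0,0]],
])

```text
clock: 13.62
tool_pos: [0.5896, 0.0073, 0.0647]
ee_rot: [0.706, 0.709, -0.0, -0.0]
wrist_force: [1.5, -3.1, 0.4]
opening: 0.0223
gripper_force: 40.9
```

send_rows([
  [[0.0005,0,0,0,0,0,0],[0.0005,0,0,0,0,0,0],[0.0005,0,0,0,0,0,0],[0.0005,0,0,0,0,0,0],[0.0005,0,0,0,0,0,0]],
])

```text
clock: 14.03
tool_pos: [0.5896, 0.0099, 0.0647]
ee_rot: [0.706, 0.709, -0.0, -0.0]
wrist_force: [2.2, -3.6, 0.4]
opening: 0.0224
gripper_force: 40.9
```

send_rows([
  [[0.0005,0,0,0,0,0,0],[0.0005,0,0,0,0,0,0],[0.0005,0,0,0,0,0,0],[0.0005,0,0,0,0,0,0],[0.0005,0,0,0,0,0,0]],
])

```text
clock: 14.45
tool_pos: [0.5896, 0.0124, 0.0647]
ee_rot: [0.706, 0.709, -0.0, -0.0]
wrist_force: [2.4, -3.2, 0.6]
opening: 0.0227
gripper_force: 40.9
```

send_rows([
  [[0.0005,0,0,0,0,0,0],[0.0005,0,0,0,0,0,0],[0.0005,0,0,0,0,0,0],[0.0005,0,0,0,0,0,0],[0.0005,0,0,0,0,0,0]],
])

```text
clock: 14.87
tool_pos: [0.5896, 0.0139, 0.0648]
ee_rot: [0.706, 0.708, -0.001, 0.001]
wrist_force: [1.8, -8.5, 0.6]
opening: 0.0224
gripper_force: 40.9
```

Contact: drag went from 3.2 to 8.5 N, so about 5 N is on the stop. I'll step up gently.

send_rows([
  [[0.0004,0,0,0,0,0,0],[0,0,0,0,0,0,0]],
])

```text
clock: 15.03
tool_pos: [0.5896, 0.0141, 0.0647]
ee_rot: [0.706, 0.708, -0.001, 0.001]
wrist_force: [1.5, -8.5, -0.2]
opening: 0.0227
gripper_force: 40.9
```

send_rows([
  [[0.0006,0,0,0,0,0,0],[0,0,0,0,0,0,0]],
])

```text
clock: 15.2
tool_pos: [0.5896, 0.0145, 0.0648]
ee_rot: [0.706, 0.708, -0.001, 0.001]
wrist_force: [1.1, -8.5, 0.6]
opening: 0.0228
gripper_force: 40.9
```

```bash
cat > rd.py <<'E'
from h import *
np.set_printoptions(precision=4,suppress=True)
F=[];P=[]
for i in range(6):
    camera("top");o=get_obs();F.append(o["wrist_force"]);P.append(o["tool_pos"])
print(o["clock"],np.array(F)[:,1],np.mean(F,0),np.mean(P,0),o["torque"])
E
python3 rd.py
```

```text
15.5 [-8.9171 -9.7557 -9.0477 -8.8055 -8.055  -8.4625] [ 2.1823 -8.8406 -0.0337] [0.5896 0.0145 0.0648] [-1.7723 -0.367  -0.0856]
```

send_rows([
  [[0.0004,0,0,0,0,0,0],[0.0004,0,0,0,0,0,0]],
])

```text
clock: 15.67
tool_pos: [0.5896, 0.0148, 0.0648]
ee_rot: [0.706, 0.708, -0.001, 0.001]
wrist_force: [1.7, -11.6, 0.1]
opening: 0.0224
gripper_force: 40.9
```

```bash
python3 rd.py
```

```text
15.9667 [-10.3047 -10.4256 -10.8943 -10.4495 -10.1772 -10.5535] [  1.8751 -10.4675  -0.202 ] [0.5896 0.0148 0.0648] [-2.0673 -0.418   0.0243]
```

send_rows([
  [[0.0004,0,0,0,0,0,0],[0,0,0,0,0,0,0],[0,0,0,0,0,0,0],[0,0,0,0,0,0,0],[0,0,0,0,0,0,0]],
])

```text
clock: 16.38
tool_pos: [0.5896, 0.015, 0.0648]
ee_rot: [0.706, 0.708, -0.002, 0.001]
wrist_force: [1.8, -11.6, 0.4]
opening: 0.0224
gripper_force: 40.9
```

```bash
python3 rd.py
```

```text
16.6833 [-12.1702 -10.8485 -11.2297 -11.0497 -10.5074 -11.0047] [  2.0737 -11.135    0.13  ] [0.5896 0.015  0.0648] [-2.1722 -0.3799 -0.0295]
```

The stop has carried about 8 N for more than half a second. I'll ease the spring back before letting go, so that it doesn't kick the rod off the stop.

send_rows([
  [[-0.0005,0,0,0,0,0,0],[-0.0005,0,0,0,0,0,0],[-0.0005,0,0,0,0,0,0],[-0.0005,0,0,0,0,0,0],[0,0,0,0,0,0,0]],
])

```text
clock: 17.1
tool_pos: [0.5896, 0.0146, 0.0648]
ee_rot: [0.706, 0.708, -0.0, 0.0]
wrist_force: [1.3, -5.9, -0.8]
opening: 0.0225
gripper_force: 40.9
```

```bash
python3 rd.py
```

```text
17.4 [-4.8739 -4.8542 -5.3848 -6.3303 -5.8378 -4.7399] [ 1.939  -5.3368 -0.0017] [0.5896 0.0146 0.0647] [-1.0264 -0.3504 -0.1108]
```

send_rows([
  [[-0.0004,0,0,0,0,0,0],[-0.0004,0,0,0,0,0,0],[-0.0004,0,0,0,0,0,0],[0,0,0,0,0,0,0]],
])

```text
clock: 17.73
tool_pos: [0.5896, 0.014, 0.0647]
ee_rot: [0.706, 0.709, 0.0, -0.0]
wrist_force: [1.6, -2.7, -0.8]
opening: 0.0224
gripper_force: 40.9
```

```bash
python3 rd.py
```

```text
18.0333 [-2.0226 -2.6346 -3.095  -2.1846 -1.8683 -2.3857] [ 1.7668 -2.3651 -1.0016] [0.5896 0.014  0.0647] [-0.4639 -0.3375 -0.1182]
```

send_rows([
  [[-0.0004,0,0,0,0,0,0],[-0.0004,0,0,0,0,0,0],[0,0,0,0,0,0,0]],
])

```text
clock: 18.28
tool_pos: [0.5896, 0.0133, 0.0648]
ee_rot: [0.706, 0.709, 0.0, -0.0]
wrist_force: [2.1, -0.4, -1.0]
opening: 0.0224
gripper_force: 40.8
```

```bash
python3 rd.py
```

```text
18.5833 [0.0536 1.2244 0.0913 0.3532 1.1545 0.519 ] [ 1.713   0.566  -1.1488] [0.5896 0.0133 0.0648] [ 0.0434 -0.278  -0.112 ]
```

send_rows([
  [[0,0,0,0,0,0,0],[0,0,0,0,0,0,0.3],[0,0,0,0,0,0,0.36],[0,0,0,0,0,0,0.45],[0,0,0,0,0,0,0.55]],
], newtons=20)

```text
clock: 19.0
tool_pos: [0.5895, 0.013, 0.0648]
ee_rot: [0.706, 0.709, -0.0, -0.0]
wrist_force: [-0.4, 0.3, 0.0]
opening: 0.0469
gripper_force: 0.0
```

send_rows([
  [[0,0,-0.005,0,0,0,0.6],[0,0,-0.015,0,0,0,0.6],[0,0,-0.03,0,0,0,0.6],[-0.01,0,-0.04,0,0,0,0.6],[-0.02,0,-0.03,0,0,0,0.6]],
])

```text
clock: 19.42
tool_pos: [0.5898, -0.0158, 0.1876]
ee_rot: [0.705, 0.709, 0.001, 0.0]
wrist_force: [0.9, 0.5, -0.3]
opening: 0.0512
gripper_force: 0.0
```

```bash
python3 - <<'E'
from h import *
np.set_printoptions(precision=4,suppress=True)
o=get_obs();print(o["clock"],o["tool_pos"],o["wrist_force"],o["opening"])
a=pic("scene","scene6.png");b=cv2.resize(a[185:325,200:340],None,fx=4.2,fy=4.2,interpolation=cv2.INTER_CUBIC);cv2.imwrite("pics/crop6.png",b[...,::-1])
E
```

```text
19.4167 [ 0.5898 -0.0158  0.1876] [ 0.856   0.4597 -0.3498] 0.05120051329650984
```

View pics/crop6.png

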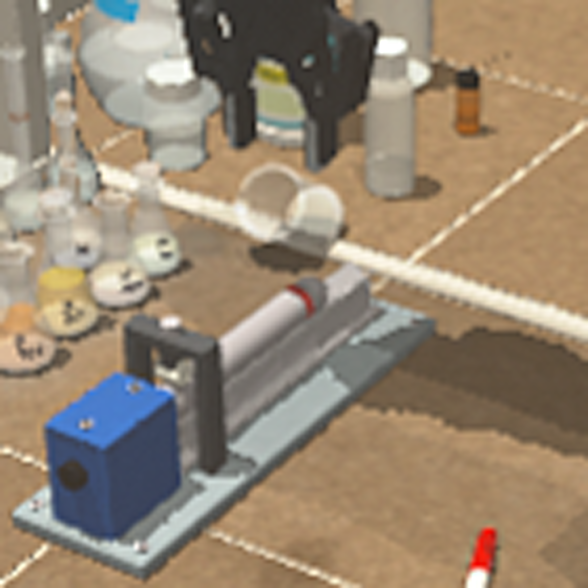

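The rod lies in the groove under the roller and into the blue head, its tail ring at crop (307,295), and the gripper is well clear. The stop's spring was still loaded on release: the force changed at 4 N/mm right up to it. I'm handing in.

```bash
python3 -c "
from cell import *
print(close_job())"
```

```text
the job is handed in; nothing more can be done
None
```

The rod lies in the V-groove with its end on the stop, about 15 mm inside the mouth, pressed home with an estimated 8 N for over half a second; I let go with about 1–2 N left on the stop's spring and handed in at about 19.5 s, though the contact itself can't be seen and the hand-in gave no verdict.

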